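# Lock the grinding chamber onto the bench mill

## Robot

A 6-joint arm with a two-finger parallel gripper is mounted at the origin on the work surface; the furniture and walls round the work are solid. World frame = base frame: x ahead of the robot, y to its left, z up, the work surface at z = 0. Lengths are in m, angles in degrees, forces in N, time in s.
With the tool pointing down it reaches from about 0.3 to 0.75 m from the base axis. Payload 8.5 kg.
Tool frame: the origin (TCP) lies between the finger pads; the fingertips stand 11 mm ahead of it and the grasp point (between the pads) lies 8 mm behind it; z points along the fingers, y is the line along which they close (so a half turn about z gives the same grasp; the last joint's range is limited). The gripper opens to 88 mm and grips with 3 to 60 N. Pads are 18 mm wide; open, the fingers measure 123 mm over their backs; the gripper's body (75 mm by 187 mm) begins 45 mm behind the grasp point.
Start: joints at [53.096, 21.807, 74.336, -0, 83.858, -12.336], TCP at [0.229, 0.5, 0.25] pointing down, gripper open.
Joint ranges: [-178.18, 178.18], [-50.72, 133.34], [12.68, 142.11], [-81.47, 261.47], [9.98, 163.14], [-165.26, 165.26]. Speed limits (degrees/s): [136.94, 136.94, 180, 180, 180, 180].

## Interface

Orientations are given as [roll, pitch, yaw] about the fixed x, y, z axes, in that order (R = Rz(yaw) Ry(pitch) Rx(roll)).
In Python, from plant import read_state, read_camera, job_done, search_frame, silhouettes gives the robot as it stands. The module is installed in compiled form; this text tells all that it offers.
- The arm moves only by the tool jog_arm, never from a script. Its arguments are lists of equal length, an entry for each row: "gripper": the opening, from 0 (shut) to 1 (fully open); "linear": the shift along the tool's x, y, z in mm, a list of three; "rotation": the turn, a rotation vector about the tool's x, y, z in degrees, a list of three. A call has 1 to 10 rows; each row shifts and turns the commanded pose from where the row before left it, along the tool's axes as they then stand; what a row does not reach is not made up. A row lasts 1/12 s, in which the tool goes at most 41.7 mm and 7.16 degrees, less where a joint would pass 70% of its speed; a pose out of reach is approached as far as the arm can. A call is refused whole if a number of a shift passes 41.7 or a number of a turn 7.16, either way. A call with a gripper value outside its range is refused whole. The fingers move at their own pace and stop on an object; "newtons" is the grip in N (left out, the last holds). Time passes only in rows, so rows that do not move let the fingers close. It gives the time, the measured TCP pose, the force, the opening and the grip force at its end, in the units of the state.
- read_state(): the state, without advancing time (a new reading comes with each control period).
- read_camera(name): name is "scene" or "side" or "wrist"; returns a dict with "pixels" (480x640x3 uint8, red, green, blue), "intrinsics" (3x3 intrinsics, pixels), "origin" and "rotation" of the camera in the world. Camera axes: x right, y up, looking along -z (the intrinsics and any distortion apply to the point x, -y, -z); pixel columns grow to the right and rows downward; lengths in m; the calibration is good to about 2 mm. A picture is of the moment at which its call begins. There is no depth.
- job_done(): hands the job in; it is judged then, once.
Trained networks look in a picture, given as the dict that the camera call returned (one of the last four; its "shot" number tells which), for a name from the list of things; names that differ only in an ending like _2 or _b are one class to them, and where a whole thing is asked for, a point or a joint stands for the part that bears it (a point fixed in the world has none). Each returns a list of dicts, best first, with "conf" (0 to 1); they miss things now and then, are a little off and sometimes report something else, mostly with a low value. They report only what shows in the picture. A call takes as long as a camera call. They do not tell look-alikes from the thing itself.
- search_frame(picture, thing): "point" ([x, y, z] in m, in the coordinates of the camera as it stood for that picture, good to about 4 mm: the middle of the surface that is visible of it).
- silhouettes(picture, thing): "mask" (480x640 bool, what is visible of it).
The state is a dict: "clock": time; "q": joint angles; "qvel": joint speeds; "tau": joint torques, N m; "tool_pos": TCP position; "orientation": TCP orientation; "force": force on the tool from outside, world axes, zero at the start; "wrist_torque": the same for the moment, N m; "grip_width": finger opening in m; "finger_force": force on a finger pad.
Only numpy, scipy, OpenCV 4.12 (cv2) and the standard library are available. Lean on these libraries where they do the work, as an engineer would, in place of code of your own. Each camera call takes 0.05 s, during which the arm holds its last target. There are 200 camera calls.

## Task

Make the sample mill ready to run: pick up the grinding chamber by its lid, set it upright in the mill's collar, and feel for the two slots with gentle turns until its two lugs drop in. Press it down against the spring, twist it clockwise (seen from above) to the stop and let go, so that it springs up into its notches and stays locked. Never force it, and leave the other things on the table where they are.

Things in the scene. Friction and masses are not known exactly. Their poses are not given: they have to be found in the camera images.
- chamber_lid (a point): Grinding chamber, loose, 0.18 to 0.29 kg, upright on the table, 86 mm tall: steel spigot, clear tube (diameter 38), black six-sided lid. This point: on the axis, 72 mm above the foot, mid-height of the lid; z up. Lid 28 mm high (58 to 86 above the foot), 40 mm across flats; the flats face the chamber's +x and every 60 deg from there.
- chamber_foot (a point): Centre of the chamber's underside. Spigot: diameter 40, 18 mm high, bevelled foot. Two opposite steel lugs stand out from it along the chamber's +x and -x to radius 28 (a grey bar on the lid's top lies over each); each is 24 deg wide, underside 3 mm and top 8 mm above the foot.
- mill: White bench mill, fixed, 152 x 116 mm, 58 high, with a sloping control panel towards its -x and an aluminium collar on top. Origin on the table under the collar's axis; z up.
- socket (a point): Centre of the collar's top face, on its axis, 84 mm above the table; axes as the mill's. Collar: outer diameter 80, bore 43 (1.5 mm play round the spigot). Its lip, 6 mm thick, has two opposite slots 33 deg wide (4.5 deg play each way for the lugs), dark pips beside them. They face the mill's +x and -x, but the collar is clamped by hand up to 30 deg off either way: not in the reading.
- socket_floor (a point): Centre of the socket's hard floor, 17 mm below the collar's top face. Height of the chamber's foot above this floor: 14 mm with the lugs resting on top of the lip, 11 when they hang in the slots and the foot just meets the sprung plate, 3 or less when they clear the lip from below and can turn, 0 at the bottom, 6.5 when locked.
- drive_plate (a joint): Steel plate (diameter 33) in the socket that the foot presses down; metres, 0 up, 0.011 at the bottom. It pushes up with 5 N at first touch, 8.4 N when locked, 11.2 N where the lugs can turn and 13.6 N at the bottom.
- track (a point): On the collar's axis at the height of the lip's underside, 6 mm below its top face. Below the lip the lugs turn clockwise only (from above). A notch, 3.5 mm up into the lip's underside with 6 deg play each way, is centred 75 deg from the slot, and a hard stop is 81 deg from it. Let go at the stop, the spring lifts the chamber into the notches.
- pin_tin: Round pin tin, 53 mm across, 18 high, a loose bystander; origin at the centre of its underside.
- vial_mid (a point): Glass vial with dark cap, 13 mm across, 52 high, standing loose, a bystander; point half-way up.
- counter: Chromed tally counter, 46 x 79 x 37 mm, a loose bystander; origin at the centre of its underside.
Not all that is in view belongs to the job. Of the things that look like the part that bears chamber_lid, the middle-sized one is meant.

How it is judged (in metres and radians):
On the way:
1. the chamber is pressed down through the slots, its lugs below the lips of the collar (z of chamber_lid in the frame of socket below 0.0585 m and horizontal distance between chamber_lid and socket below 0.005 m), for 0.1 s.
At the end, for the whole second after the job is handed in: The chamber stands released and at rest in the collar, locked: its lid point 59.8 to 63.5 mm above the collar's top face (61.5 when the lugs are up in the notches), within 4 mm of the collar's axis and upright within 0.05 rad (z of chamber_lid in the frame of socket between 0.0598 and 0.0635 m and horizontal distance between chamber_lid and socket below 0.004 m and angle between chamber_lid's own z axis and vertical below 0.05 rad and linear speed of chamber below 0.01 m/s); the robot touches nothing.
It fails at once if the chamber is forced: more than 60 N between it and the mill (contact force between chamber and mill above 60 N).
It fails at once if the pin tin, the vial or the tally counter is pushed more than 20 mm, or the vial is knocked over (distance of any of pin_tin, vial_mid, counter from where it was at the start of the episode above 0.02 m or angle between vial_mid's own z axis and vertical above 0.5 rad).
It also fails if it takes over 72 s, if anything falls off the work surface, if the arm or the gripper's body presses on something with over 40 N, if the wrist force passes 120 N, or if a joint passes its speed limit or range.

## Working session

There is one attempt and no reset: what is moved stays moved. The work goes in short steps, Python scripts to look and compute and a tool call to move; the robot and the scene stay as the last step left them, time stands still between calls to the robot, and variables do not carry over. Pictures are saved under pics/ and viewed, at most 10 in all, crops included, and the job is handed in when it is done.

Besides the shell and the picture viewer there is one more tool, called after ">>>" by a JSON object that holds its "name" and its "arguments". jog_arm: Moves the arm, as the interface text tells. Its arguments: {"type":"object","properties":{"gripper":{"type":"array"},"linear":{"type":"array"},"rotation":{"type":"array"},"newtons":{"type":"number"}},"required":["gripper","linear","rotation"]}

```bash
mkdir -p pics; cat > h.py <<'E'
import numpy as np,cv2
from plant import *
def world(p,c): return np.array(c["origin"])+np.array(c["rotation"])@np.array(p)
def proj(P,c):
    v=(np.array(P)-np.array(c["origin"]))@np.array(c["rotation"]); K=np.array(c["intrinsics"])
    u=K@np.array([v[0],-v[1],-v[2]]); return u[:2]/u[2]
def ray_z(uv,z,c):
    K=np.array(c["intrinsics"]); d=np.linalg.inv(K)@np.array([uv[0],uv[1],1.]); d=np.array(c["rotation"])@np.array([d[0],-d[1],-d[2]])
    o=np.array(c["origin"]); return o+d*(z-o[2])/d[2]
def save(c,n,crop=None,s=1):
    im=np.array(c["pixels"])[:,:,::-1]
    if crop: im=im[crop[1]:crop[3],crop[0]:crop[2]]
    cv2.imwrite("pics/"+n,cv2.resize(im,None,fx=s,fy=s,interpolation=cv2.INTER_CUBIC))
E
python3 - <<'E'
from h import *
import plant
print({k:np.round(v,3).tolist() for k,v in read_state().items()})
for cam in ["scene","side"]:
    c=read_camera(cam); save(c,cam+".png"); print(cam,c.keys(),np.round(c["origin"],3))
    for t in ["chamber_lid","chamber_foot","mill","socket","pin_tin","vial_mid","counter"]:
        for r in search_frame(c,t)[:5]:
            w=world(r["point"],c); print(t,round(r["conf"],2),np.round(w,3),np.round(proj(w,c)))
E
```

```text
{'clock': 0.0, 'q': [53.093, 21.841, 74.382, -0.002, 83.857, -12.336], 'qvel': [0.006, -0.057, 0.084, -0.062, 0.017, -0.001], 'tau': [0.0, -43.793, -22.456, 0.071, 0.035, -0.0], 'tool_pos': [0.229, 0.5, 0.249], 'orientation': [-179.922, -0.015, 155.429], 'force': [-0.497, 0.367, 0.694], 'wrist_torque': [0.038, -0.014, 0.005], 'finger_force': 0.0, 'grip_width': 0.088}
scene dict_keys(['pixels', 'intrinsics', 'origin', 'rotation', 'shot']) [-0.065 -0.524  0.724]Traceback (most recent call last):
  File "<stdin>", line 8, in <module>
  File "h.py", line 6, in proj
    u=K@np.array([v[0],-v[1],-v[2]]); return u[:2]/u[2]
                  ~^^^
IndexError: invalid index to scalar variable.
```

```bash
python3 - <<'E'
s=open('h.py').read()
s=s.replace('np.array(c["rotation"])','rot(c)').replace('from plant import *','from plant import *\nfrom scipy.spatial.transform import Rotation\ndef rot(c):\n    r=np.array(c["rotation"]); return r if r.shape==(3,3) else Rotation.from_euler("xyz",r,degrees=True).as_matrix()')
open('h.py','w').write(s)
E
python3 - <<'E'
from h import *
for cam in ["scene","side"]:
    c=read_camera(cam); save(c,cam+".png"); print(cam,np.round(c["origin"],3),c["rotation"],c["intrinsics"])
    for t in ["chamber_lid","mill","pin_tin","vial_mid","counter"]:
        for r in search_frame(c,t)[:5]:
            w=world(r["point"],c); print(t,round(r["conf"],2),np.round(w,3),np.round(proj(w,c)))
E
```

```text
scene [-0.065 -0.524  0.724] [ 48.50680427  -0.31180236 -49.67734656] [[551.10291526   0.         326.43826985]
 [  0.         551.10291526 238.32299186]
 [  0.           0.           1.        ]]
chamber_lid 0.77 [0.343 0.193 0.083] [169. 219.]
chamber_lid 0.72 [0.465 0.19  0.056] [223. 201.]
mill 0.97 [ 0.467 -0.095  0.055] [334. 266.]
pin_tin 0.65 [ 0.441 -0.257  0.018] [401. 337.]
pin_tin 0.45 [ 0.583 -0.232  0.024] [436. 279.]
vial_mid 0.21 [ 0.467 -0.098  0.054] [335. 267.]
counter 0.8 [ 0.583 -0.232  0.023] [435. 280.]
side [ 0.461 -0.882  0.802] [49.33350756 -0.1088456  -1.29824721] [[606.33962942   0.         315.35298694]
 [  0.         606.33962942 232.36787454]
 [  0.           0.           1.        ]]
chamber_lid 0.96 [0.361 0.193 0.081] [256. 161.]
chamber_lid 0.74 [0.59  0.124 0.032] [365. 197.]
chamber_lid 0.59 [0.474 0.188 0.058] [310. 170.]
chamber_lid 0.54 [0.525 0.115 0.04 ] [335. 198.]
mill 0.55 [ 0.49  -0.111  0.056] [321. 268.]
pin_tin 0.89 [ 0.445 -0.257  0.017] [296. 349.]
counter 0.92 [ 0.597 -0.235  0.03 ] [388. 331.]
```

View pics/scene.png

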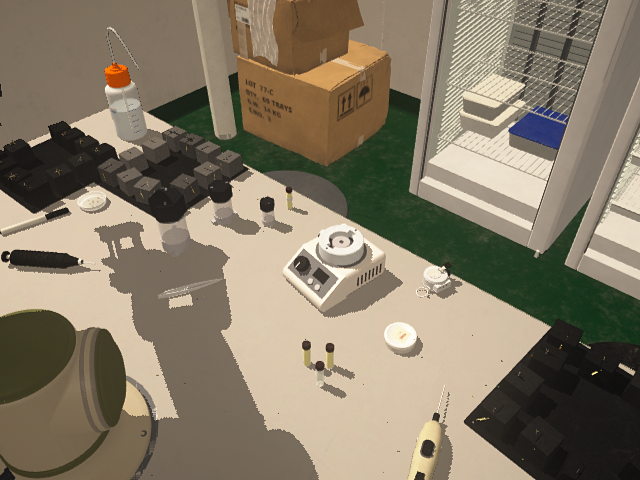

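View pics/side.png

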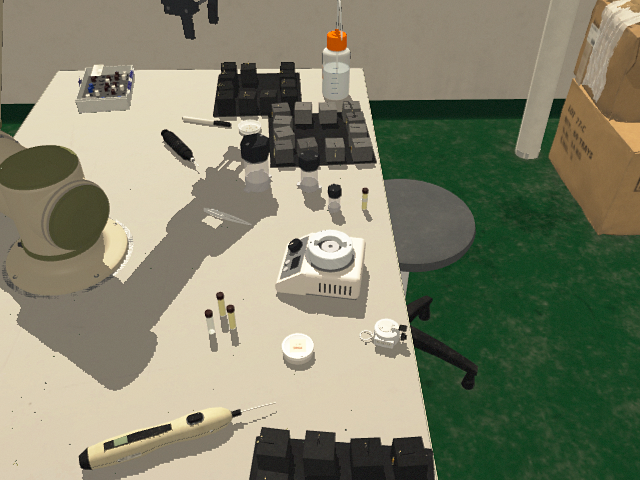

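>>> {"name": "jog_arm", "arguments": {"gripper": [1,1,1,1,1,1,1,1,1,1], "linear": [[-33,-17,0],[-33,-17,0],[-33,-17,0],[-33,-17,0],[-33,-17,0],[-33,-17,0],[-33,-17,0],[-33,-17,0],[-33,-17,0],[-33,-17,0]], "rotation": [[0,0,0],[0,0,0],[0,0,0],[0,0,0],[0,0,0],[0,0,0],[0,0,0],[0,0,0],[0,0,0],[0,0,0]]}}

```text
clock: 1.53
tool_pos: [0.459, 0.2067, 0.2499]
orientation: [180.0, 0.0, 155.4]
force: [0.4, 0.2, 0.8]
grip_width: 0.0879
finger_force: 0.0
```

```bash
python3 - <<'E'
from h import *
s=read_state(); print({k:np.round(s[k],3).tolist() for k in ("clock","tool_pos","orientation","q")})
c=read_camera("wrist"); save(c,"w1.png"); print(np.round(c["origin"],3),c["rotation"],c["intrinsics"])
for r in search_frame(c,"chamber_lid")[:5]:
    w=world(r["point"],c); print(round(r["conf"],2),np.round(w,3),np.round(proj(w,c)))
E
```

```text
{'clock': 1.533, 'tool_pos': [0.459, 0.207, 0.25], 'orientation': [179.987, 0.018, 155.427], 'q': [10.748, 17.104, 81.517, 0.0, 81.355, -54.679]}
[0.383 0.242 0.386] [-1.86713071e+01  2.86843046e-02  6.54598674e+01] [[420.84062399   0.         321.46531284]
 [  0.         420.84062399 242.06328644]
 [  0.           0.           1.        ]]
0.63 [0.466 0.206 0.084] [324. 227.]
0.63 [0.355 0.218 0.121] [264.  72.]
0.57 [0.517 0.134 0.052] [273. 300.]
```

View pics/w1.png

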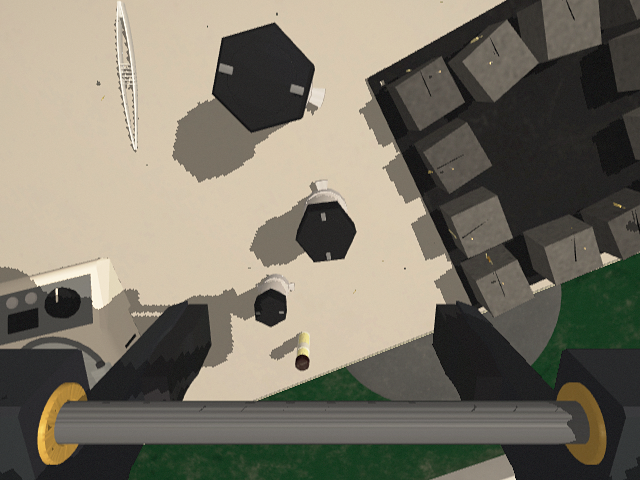

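```bash
cat >> h.py <<'E'
from scipy.optimize import minimize
def prism(x,y,a,z0,z1,c,af=.040):
    pts=[proj([x+af/3**.5*np.cos(a+np.pi/6+k*np.pi/3),y+af/3**.5*np.sin(a+np.pi/6+k*np.pi/3),z],c) for z in (z0,z1) for k in range(6)]
    return cv2.convexHull(np.array(pts,np.float32))
def fitlid(c,x0,z0,z1,thr=60,R=60):
    im=np.array(c["pixels"]).max(2); p=proj([x0[0],x0[1],z1],c).astype(int)
    m=(im<thr).astype(np.uint8)
    n,l=cv2.connectedComponents(cv2.morphologyEx(m,cv2.MORPH_OPEN,np.ones((3,3))))
    k=l[p[1]-8:p[1]+9,p[0]-8:p[0]+9]; k=np.bincount(k[k>0]).argmax(); m=(l==k).astype(np.uint8)
    cs,_=cv2.findContours(m,cv2.RETR_EXTERNAL,cv2.CHAIN_APPROX_NONE); h=cv2.convexHull(max(cs,key=cv2.contourArea))
    m=cv2.fillPoly(np.zeros((480,640),np.uint8),[h],255).astype(float)/255
    def cost(v):
        q=cv2.fillPoly(np.zeros((480,640),np.uint8),[np.round(prism(v[0]/1e3,v[1]/1e3,np.radians(v[2]),z0,z1,c)*16).astype(np.int32)],255,cv2.LINE_AA,4).astype(float)/255
        return np.abs(q-m).sum()
    best=min((minimize(cost,[x0[0]*1e3,x0[1]*1e3,a],method="Nelder-Mead",options=dict(initial_simplex=[[x0[0]*1e3+i,x0[1]*1e3+j,a+k] for i,j,k in((0,0,0),(6,0,0),(0,6,0),(0,0,15))])) for a in(0,20,40)),key=lambda r:r.fun)
    return best.x,best.fun,m.sum()
E
python3 - <<'E'
from h import *
c=read_camera("wrist")
print(ray_z((326,232),.086,c))
b=[ray_z(u,.086,c) for u in((323,217),(328,257))]; d=b[1]-b[0]; print(b,np.degrees(np.arctan2(d[1],d[0])),np.linalg.norm(d))
print(fitlid(c,ray_z((326,232),.086,c)[:2],.058,.086))
c=read_camera("scene"); save(c,"s2.png",(275,210,395,310),6)
print(fitlid(read_camera("side"),(.466,.20),.058,.086))
print([np.round(proj([.466+.02*0,.2,z],c)) for z in (0,.086)])
E
```

```text
[0.47120593 0.20430336 0.086     ]
[array([0.45978013, 0.20711677, 0.086     ]), array([0.48991309, 0.19739419, 0.086     ])] -17.88260780591748 0.03166265501997297
(array([472.18203577, 204.57983989, -16.41900822]), np.float64(203.04313725490192), np.float64(2736.0))
(array([468.92121756, 212.92445823,  37.08329623]), np.float64(17828.058823529413), np.float64(18291.0))
[array([223., 220.]), array([218., 186.])]
```

View pics/s2.png

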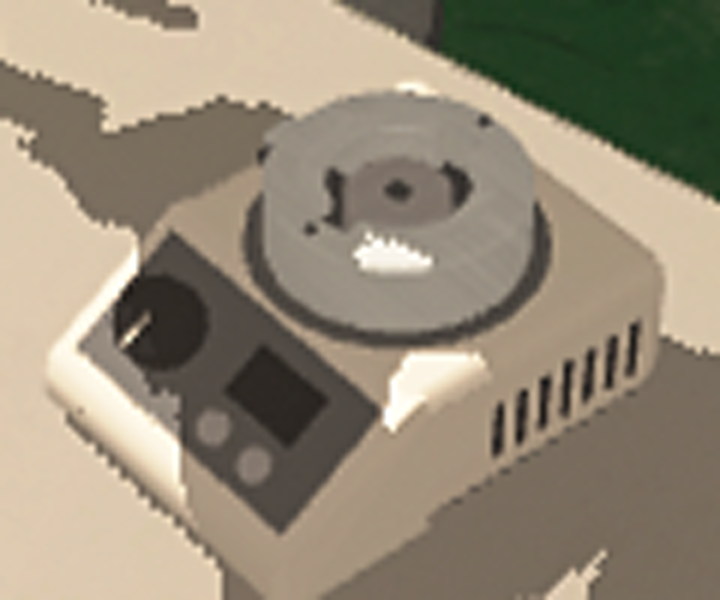

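>>> {"name": "jog_arm", "arguments": {"gripper": [1,1,1,1,1,1,1,1,1], "linear": [[-17.7,-32.7,0],[-17.7,-32.7,0],[-17.7,-32.7,0],[-17.7,-32.7,0],[-17.7,-32.7,0],[-17.7,-32.7,0],[-17.7,-32.7,0],[-17.7,-32.7,0],[0,0,0]], "rotation": [[0,0,0],[0,0,0],[0,0,0],[0,0,0],[0,0,0],[0,0,0],[0,0,0],[0,0,0],[0,0,0]]}}

```text
clock: 2.53
tool_pos: [0.4785, -0.0921, 0.2497]
orientation: [-179.9, 0.1, 155.3]
force: [-0.3, 0.7, -0.1]
grip_width: 0.0883
finger_force: 0.0
```

```bash
python3 - <<'E'
from h import *
c=read_camera("wrist"); save(c,"w2.png",(170,80,490,320),2.5); print(read_state()["tool_pos"],c["origin"],c["rotation"])
m=silhouettes(c,"mill")[0]; ys,xs=np.nonzero(m["mask"]); print(m["conf"],xs.min(),xs.max(),ys.min(),ys.max())
for r in search_frame(c,"mill")[:2]: print(world(r["point"],c),proj(world(r["point"],c),c))
E
```

```text
[ 0.47818075 -0.08952985  0.24962262] [ 0.40287506 -0.05627837  0.38519357] [-18.70975486   0.11036941  65.3057068 ]
0.95 262 432 100 306
[ 0.47969929 -0.07414599  0.05383786] [341.97290379 200.92381611]
```

View pics/w2.png

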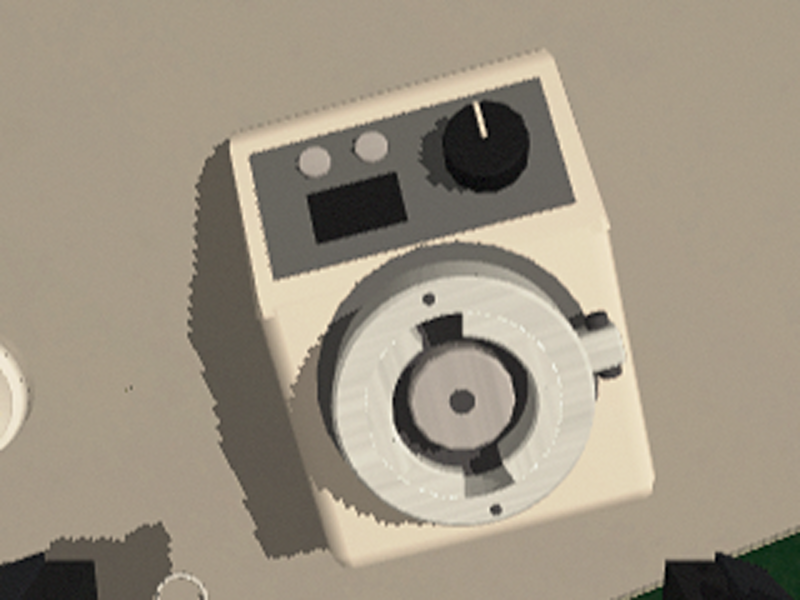

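```bash
python3 - <<'E'
from h import *
c=read_camera("wrist")
f=lambda u,v,z=.084: ray_z((170+(u+.5)/2.5-.5,80+(v+.5)/2.5-.5),z,c)
im=np.array(c["pixels"])
for n,a,b in(("pips",(429,299),(496,509)),("slots",(441,325),(488,490)),("lr",(333,400),(596,400)),("tb",(464,272),(464,525))):
    A,B=f(*a),f(*b); d=B-A; print(n,(A+B)/2,np.degrees(np.arctan2(d[1],d[0])),np.linalg.norm(d))
A,B=f(250,153,.045),f(275,277,.058)
d=f(542,78,.04)-f(250,153,.04);print("panel edge dir",np.degrees(np.arctan2(d[1],d[0])))
# fit circle: project for overlay
ov=im.copy()
for x,y in [((f(464,272)+f(464,525))/2)[:2]]:
    pass
g=cv2.resize(im[80:320,170:490],None,fx=2.5,fy=2.5)
e=cv2.Canny(im,60,150); ys,xs=np.nonzero(e); P=np.array([ray_z((x,y),.084,c)[:2] for x,y in zip(xs,ys)])
c0=((f(333,400)+f(596,400))/2)[:2]
from scipy.optimize import least_squares
for R,w in((.04,.002),(.0215,.0015)):
    cc=c0.copy()
    for it in range(15):
        r=np.linalg.norm(P-cc,axis=1); s=P[abs(r-R)<w+.003*(it<5)]
        cc=least_squares(lambda v:np.linalg.norm(s-v,axis=1)-R,cc,loss="soft_l1",f_scale=.0005).x
    print(R,cc,len(s))
E
```

```text
pips [ 0.50572804 -0.07109444  0.084     ] -6.329253855927433 0.07049436202904547
slots [ 0.50654867 -0.07095142  0.084     ] -8.006725744703164 0.054985060988078115
lr [ 0.50362767 -0.06991804  0.084     ] 65.5310577250113 0.07935499846674708
tb [ 0.50462544 -0.07050353  0.084     ] -23.00406845138038 0.08049141432937532
panel edge dir 79.46947128993604
0.04 [ 0.50577351 -0.07590479] 451
0.0215 [ 0.50618456 -0.0761151 ] 218
```

```bash
python3 - <<'E'
from h import *
c=read_camera("wrist"); print(read_state()["tool_pos"],c["origin"])
im=np.array(c["pixels"])[:,:,::-1].copy()
im=cv2.resize(im[80:320,170:490],None,fx=2.5,fy=2.5,interpolation=cv2.INTER_CUBIC)
to=lambda P:tuple(int(v) for v in (proj(P,c)-[170,80])*2.5)
x,y=.506,-.076
for R in(.04,.0215):
    cv2.polylines(im,[np.array([to([x+R*np.cos(a),y+R*np.sin(a),.084]) for a in np.linspace(0,6.28,100)])],0,(0,0,255),1)
for a in(-8,172): cv2.line(im,to([x,y,.084]),to([x+.04*np.cos(np.radians(a)),y+.04*np.sin(np.radians(a)),.084]),(0,255,0),1)
cv2.imwrite("pics/ov.png",im)
E
```

```text
[ 0.4780032  -0.08657832  0.24988664] [ 0.40222007 -0.05152391  0.38545677]
```

View pics/ov.png

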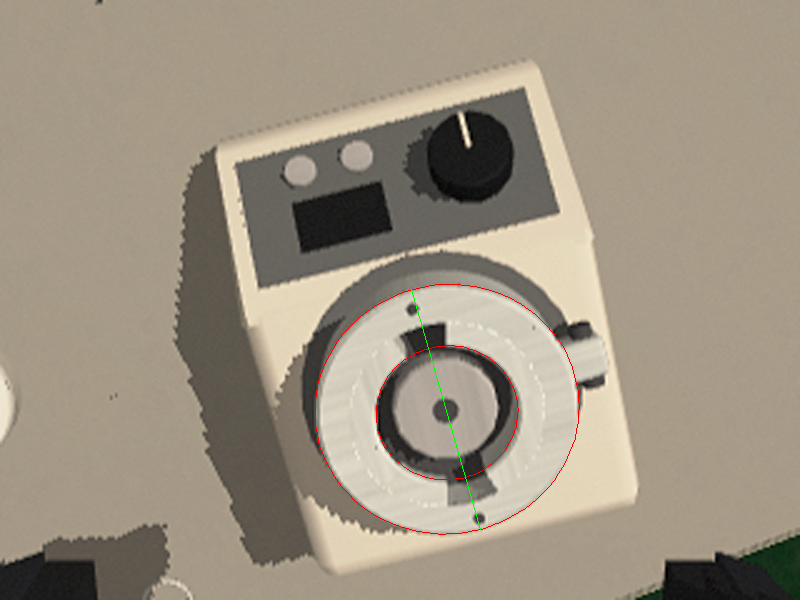

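>>> {"name": "jog_arm", "arguments": {"gripper": [1,1,1,1,1,1,1,1,1,1], "linear": [[0,0,0],[0,0,0],[0,0,0],[0,0,0],[27,24.7,0],[27,24.7,0],[27,24.7,0],[27,24.7,0],[27,24.7,0],[27,24.7,0]], "rotation": [[0,0,5.45],[0,0,5.45],[0,0,5.45],[0,0,5.45],[0,0,0],[0,0,0],[0,0,0],[0,0,0],[0,0,0],[0,0,0]]}}

```text
clock: 3.62
tool_pos: [0.4725, 0.1344, 0.2501]
orientation: [180.0, 0.0, 133.8]
force: [0.8, -0.1, -0.5]
grip_width: 0.0881
finger_force: 0.0
```

>>> {"name": "jog_arm", "arguments": {"gripper": [1,1,1,1,1,1], "linear": [[27,24.7,0],[27,24.7,0],[0,0,25],[0,0,25],[0,0,0],[0,0,0]], "rotation": [[0,0,0],[0,0,0],[0,0,0],[0,0,0],[0,0,0],[0,0,0]]}}

```text
clock: 4.12
tool_pos: [0.4712, 0.2053, 0.1997]
orientation: [-179.9, -0.1, 133.7]
force: [-1.4, 0.7, 0.9]
grip_width: 0.088
finger_force: 0.0
```

```bash
python3 - <<'E'
from h import *
c=read_camera("wrist"); s=read_state(); print(s["clock"],s["tool_pos"],s["orientation"])
print(fitlid(c,(.472,.2046),.058,.086)); save(c,"w3.png")
print(proj([.472,.2046,.086],c))
E
```

```text
4.1667 [0.47195416 0.20498243 0.20076419] [1.79966428e+02 1.85698391e-02 1.33698127e+02]
(array([472.09319786, 204.43447192,  42.66388939]), np.float64(219.2980392156863), np.float64(3859.0))
[321.19379902 243.19587565]
```

View pics/w3.png

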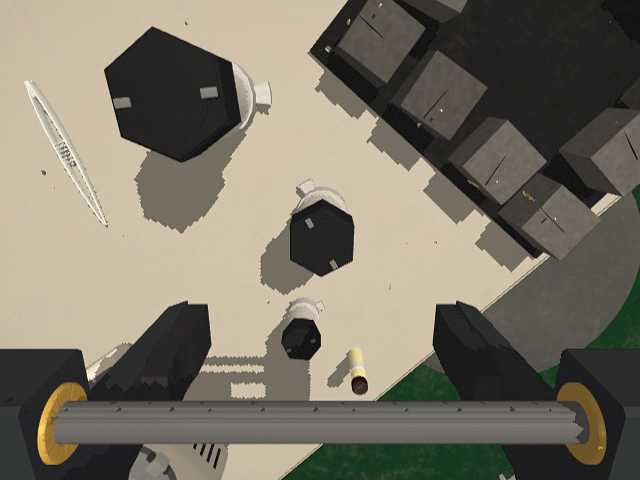

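>>> {"name": "jog_arm", "arguments": {"gripper": [1,1,1,1,1,1,1,0,0,0], "linear": [[0,0,24],[0,0,24],[0,0,24],[0,0,24],[0,0,24],[0,0,16],[0,0,0],[0,0,0],[0,0,0],[0,0,0]], "rotation": [[0,0,0],[0,0,0],[0,0,0],[0,0,0],[0,0,0],[0,0,0],[0,0,0],[0,0,0],[0,0,0],[0,0,0]], "newtons": 35}}

```text
clock: 5.0
tool_pos: [0.473, 0.2044, 0.0655]
orientation: [179.8, 0.1, 133.6]
force: [0.3, 0.2, 0.0]
grip_width: 0.0705
finger_force: 0.0
```

>>> {"name": "jog_arm", "arguments": {"gripper": [0,0,0,0,0,0,0,0,0], "linear": [[0,0,0],[0,0,0],[0,0,0],[0,0,0],[0,0,0],[0,0,0],[0,0,-30],[0,0,0],[0,0,0]], "rotation": [[0,0,0],[0,0,0],[0,0,0],[0,0,0],[0,0,0],[0,0,0],[0,0,0],[0,0,0],[0,0,0]]}}

```text
clock: 5.75
tool_pos: [0.4725, 0.2044, 0.0943]
orientation: [179.9, 0.1, 133.6]
force: [-0.9, -0.1, -2.7]
grip_width: 0.0399
finger_force: 34.9
```

>>> {"name": "jog_arm", "arguments": {"gripper": [0,0,0,0,0,0,0,0,0,0], "linear": [[0,0,-26],[0,0,-26],[0,0,-26],[-28.3,-21.1,0],[-28.3,-21.1,0],[-28.3,-21.1,0],[-28.3,-21.1,0],[-28.3,-21.1,0],[-28.3,-21.1,0],[-28.3,-21.1,0]], "rotation": [[0,0,0],[0,0,0],[0,0,0],[0,0,0],[0,0,0],[0,0,0],[0,0,0],[0,0,0],[0,0,0],[0,0,0]]}}

```text
clock: 6.58
tool_pos: [0.5014, -0.0426, 0.1705]
orientation: [-179.9, -0.1, 133.6]
force: [0.6, -0.0, -0.9]
grip_width: 0.0394
finger_force: 34.9
```

>>> {"name": "jog_arm", "arguments": {"gripper": [0,0,0,0,0], "linear": [[-28.3,-21.1,0],[0,0,0],[0,0,0],[0,0,0],[0,0,0]], "rotation": [[0,0,0],[0,0,-4.2],[0,0,-4.2],[0,0,0],[0,0,0]]}}

```text
clock: 7.0
tool_pos: [0.5058, -0.0759, 0.1707]
orientation: [-180.0, -0.1, 141.9]
force: [-0.6, 0.1, -2.4]
grip_width: 0.0397
finger_force: 34.9
```

```bash
python3 - <<'E'
from h import *
s=read_state(); print(s["clock"],s["tool_pos"],s["orientation"],s["force"],s["wrist_torque"])
c=read_camera("wrist"); save(c,"w4.png",(200,120,520,360),2.5)
s=read_state(); print(s["tool_pos"]); p=s["tool_pos"]
print(proj([p[0],p[1],p[2]+.022],c), proj([.506,-.076,.084],c))
for a in (-8,172): print(proj([p[0]+.016*np.cos(np.radians(a)),p[1]+.016*np.sin(np.radians(a)),p[2]+.022],c))
E
```

```text
7.0 [ 0.5057743  -0.07591698  0.1707492 ] [-1.79971357e+02 -1.02565467e-01  1.41906061e+02] [-0.60313589  0.11379428 -2.40783435] [ 0.01804273  0.00066407 -0.00345565]
[ 0.50586683 -0.07574353  0.17099061]
[320.11923176 376.76471647] [320.72654624 257.10698626]
[344.50523545 412.36975499]
[294.0796357  338.74533321]
```

View pics/w4.png

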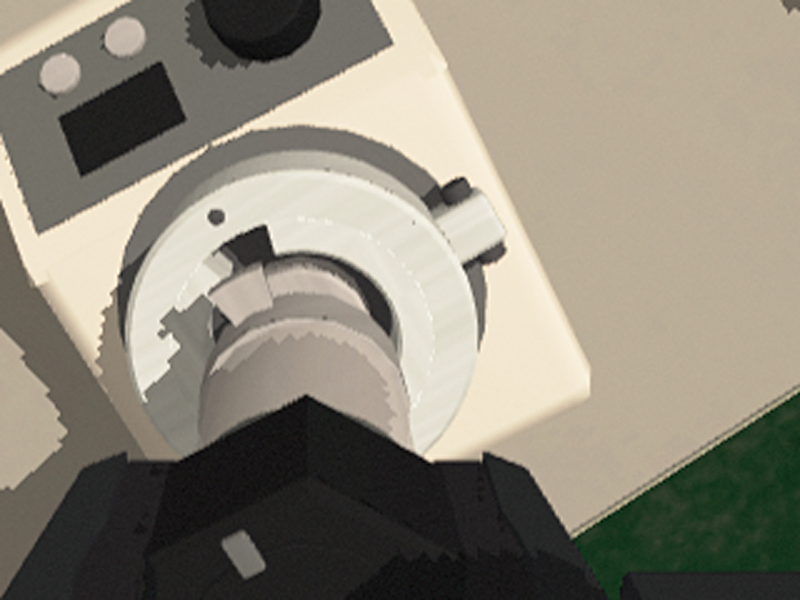

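>>> {"name": "jog_arm", "arguments": {"gripper": [0,0,0,0,0,0,0,0,0], "linear": [[0,0,10],[0,0,8],[0,0,3],[0,0,2],[0,0,1],[0,0,1],[0,0,1],[0,0,0],[0,0,0]], "rotation": [[0,0,0],[0,0,0],[0,0,0],[0,0,0],[0,0,0],[0,0,0],[0,0,0],[0,0,0],[0,0,0]]}}

```text
clock: 7.8
tool_pos: [0.5062, -0.0761, 0.1459]
orientation: [180.0, 0.0, 142.0]
force: [-0.9, -0.3, -1.8]
grip_width: 0.0397
finger_force: 34.9
```

>>> {"name": "jog_arm", "arguments": {"gripper": [0,0,0,0], "linear": [[0,0,1],[0,0,1],[0,0,0],[0,0,0]], "rotation": [[0,0,0],[0,0,0],[0,0,0],[0,0,0]]}}

```text
clock: 8.13
tool_pos: [0.5061, -0.0761, 0.1437]
orientation: [-180.0, -0.0, 142.0]
force: [0.3, 0.2, -2.2]
grip_width: 0.0394
finger_force: 34.9
```

>>> {"name": "jog_arm", "arguments": {"gripper": [0,0,0,0], "linear": [[0,0,1],[0,0,1],[0,0,0],[0,0,0]], "rotation": [[0,0,0],[0,0,0],[0,0,0],[0,0,0]]}}

```text
clock: 8.47
tool_pos: [0.5062, -0.0761, 0.1419]
orientation: [180.0, 0.0, 142.0]
force: [-0.7, -0.5, 0.2]
grip_width: 0.0395
finger_force: 34.9
```

>>> {"name": "jog_arm", "arguments": {"gripper": [0,0,0,0], "linear": [[0,0,1],[0,0,1],[0,0,0],[0,0,0]], "rotation": [[0,0,0],[0,0,0],[0,0,0],[0,0,0]]}}

```text
clock: 8.8
tool_pos: [0.5063, -0.0761, 0.14]
orientation: [180.0, 0.0, 142.0]
force: [-0.6, -0.5, 4.4]
grip_width: 0.0395
finger_force: 34.9
```

>>> {"name": "jog_arm", "arguments": {"gripper": [0,0,0,0,0], "linear": [[0,0,1.5],[0,0,1.5],[0,0,1],[0,0,0],[0,0,0]], "rotation": [[0,0,0],[0,0,0],[0,0,0],[0,0,0],[0,0,0]]}}

```text
clock: 9.22
tool_pos: [0.5063, -0.0762, 0.136]
orientation: [180.0, 0.0, 142.0]
force: [-1.3, -0.2, 7.4]
grip_width: 0.0395
finger_force: 34.9
```

>>> {"name": "jog_arm", "arguments": {"gripper": [0,0,0,0,0,0], "linear": [[0,0,1],[0,0,1],[0,0,1],[0,0,0],[0,0,0],[0,0,0]], "rotation": [[0,0,0],[0,0,0],[0,0,0],[0,0,0],[0,0,0],[0,0,0]]}}

```text
clock: 9.72
tool_pos: [0.5064, -0.0762, 0.1333]
orientation: [180.0, 0.1, 142.0]
force: [-1.8, 1.0, 9.4]
grip_width: 0.0393
finger_force: 34.9
```

>>> {"name": "jog_arm", "arguments": {"gripper": [0,0,0,0,0,0,0], "linear": [[0,0,1],[0,0,0],[0,0,0],[0,0,0],[0,0,0],[0,0,0],[0,0,0]], "rotation": [[0,0,0],[0,0,0],[0,0,3],[0,0,3],[0,0,4],[0,0,0],[0,0,0]]}}

```text
clock: 10.3
tool_pos: [0.5068, -0.0763, 0.1325]
orientation: [179.9, 0.1, 132.0]
force: [-0.7, 0.9, 10.0]
grip_width: 0.0396
finger_force: 34.9
```

```bash
python3 -c "
from h import *
s=read_state(); print({k:np.round(s[k],3) for k in ('tool_pos','orientation','force','wrist_torque','q')})"
```

```text
{'tool_pos': array([ 0.507, -0.076,  0.133]), 'orientation': array([1.79928e+02, 1.21000e-01, 1.32004e+02]), 'force': array([-0.686,  0.924, 10.027]), 'wrist_torque': array([ 0.063,  0.042, -0.102]), 'q': array([-2.1818e+01,  2.5013e+01,  9.0746e+01,  1.2000e-02,  6.4100e+01,
       -6.3827e+01])}
```

>>> {"name": "jog_arm", "arguments": {"gripper": [0,0,0,0,0,0,0,0,0,0], "linear": [[0,0,0],[0,0,0],[0,0,0],[0,0,0],[0,0,0],[0,0,0],[0,0,0],[0,0,0],[0,0,0],[0,0,0]], "rotation": [[0,0,6],[0,0,6],[0,0,6],[0,0,6],[0,0,6],[0,0,6],[0,0,6],[0,0,6],[0,0,6],[0,0,6]]}}

```text
clock: 11.13
tool_pos: [0.507, -0.0764, 0.1326]
orientation: [179.8, 0.0, 71.7]
force: [0.3, -0.8, 10.0]
grip_width: 0.0395
finger_force: 34.9
```

>>> {"name": "jog_arm", "arguments": {"gripper": [0,0,0,0,0], "linear": [[0,0,0],[0,0,0],[0,0,0],[0,0,0],[0,0,0]], "rotation": [[0,0,2],[0,0,2],[0,0,2],[0,0,0],[0,0,0]]}}

```text
clock: 11.55
tool_pos: [0.507, -0.0764, 0.1327]
orientation: [179.8, -0.0, 66.0]
force: [-0.1, -0.6, 9.7]
grip_width: 0.0395
finger_force: 34.9
```

```bash
python3 -c "
from h import *
s=read_state(); print({k:np.round(s[k],3) for k in ('tool_pos','orientation','force','wrist_torque')})"
```

```text
{'tool_pos': array([ 0.507, -0.076,  0.133]), 'orientation': array([ 1.79816e+02, -1.00000e-02,  6.60160e+01]), 'force': array([-0.097, -0.623,  9.714]), 'wrist_torque': array([-0.153,  0.068, -0.084])}
```

>>> {"name": "jog_arm", "arguments": {"gripper": [0,0,0,0,0], "linear": [[0,0,0],[0,0,0],[0,0,0],[0,0,0],[0,0,0]], "rotation": [[0,0,1],[0,0,1],[0,0,1],[0,0,1],[0,0,0]]}}

```text
clock: 11.97
tool_pos: [0.5063, -0.0763, 0.1326]
orientation: [179.9, 0.0, 62.1]
force: [-3.1, -0.1, 12.7]
grip_width: 0.0396
finger_force: 34.9
```

```bash
python3 -c "
from h import *
s=read_state(); print({k:np.round(s[k],3) for k in ('tool_pos','orientation','force','wrist_torque')})"
```

```text
{'tool_pos': array([ 0.506, -0.076,  0.133]), 'orientation': array([1.79917e+02, 3.30000e-02, 6.20640e+01]), 'force': array([-3.125, -0.092, 12.662]), 'wrist_torque': array([-0.114,  0.65 ,  0.577])}
```

>>> {"name": "jog_arm", "arguments": {"gripper": [0,0,0,0,0,0,0,0], "linear": [[0,0,0],[0,0,0],[0,0,-1],[0,0,-1],[0,0,-1],[0,0,-1],[0,0,0],[0,0,0]], "rotation": [[0,0,-1.5],[0,0,-1.5],[0,0,0],[0,0,0],[0,0,0],[0,0,0],[0,0,0],[0,0,0]]}}

```text
clock: 12.63
tool_pos: [0.5065, -0.0763, 0.1362]
orientation: [179.9, 0.0, 65.0]
force: [-0.3, -0.8, 7.2]
grip_width: 0.0397
finger_force: 34.9
```

```bash
python3 -c "
from h import *
s=read_state(); print({k:np.round(s[k],3) for k in ('tool_pos','orientation','force','wrist_torque')})"
```

```text
{'tool_pos': array([ 0.507, -0.076,  0.136]), 'orientation': array([1.7991e+02, 5.0000e-03, 6.5039e+01]), 'force': array([-0.255, -0.824,  7.162]), 'wrist_torque': array([-0.158,  0.184, -0.02 ])}
```

>>> {"name": "jog_arm", "arguments": {"gripper": [1,1,1,1,1,1,1,1,1,1], "linear": [[0,0,0],[0,0,0],[0,0,0],[0,0,0],[0,0,0],[0,0,0],[0,0,-25],[0,0,-25],[0,0,-30],[0,0,-30]], "rotation": [[0,0,0],[0,0,0],[0,0,0],[0,0,0],[0,0,0],[0,0,0],[0,0,0],[0,0,0],[0,0,0],[0,0,0]]}}

```text
clock: 13.47
tool_pos: [0.5058, -0.0759, 0.2468]
orientation: [-179.9, 0.0, 65.0]
force: [0.6, -0.1, -0.1]
grip_width: 0.0881
finger_force: 0.0
```

```bash
python3 - <<'E'
from h import *
c=read_camera("wrist"); print(read_state()["tool_pos"])
# lid height check: locked top z = .084+.0755
for zt in (.1595,.167): print(zt,fitlid(c,(.506,-.076),zt-.028,zt))
save(c,"w5.png",(160,80,560,380),2)
E
```

```text
[ 0.50765891 -0.07654774  0.25276183]
0.1595 (array([506.43112232, -75.7913141 ,  36.19080777]), np.float64(223.49803921568628), np.float64(4836.0))
0.167 (array([507.32408992, -73.05602989,  35.0978785 ]), np.float64(503.156862745098), np.float64(4836.0))
```

View pics/w5.png

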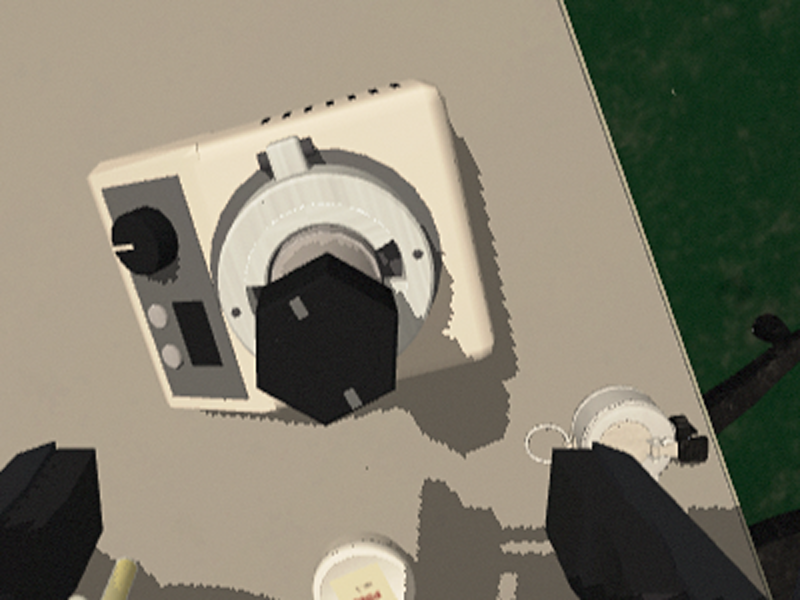

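The lid is on the collar's axis at locked height. The lugs are turned about 76° from the slots, which show empty at (390,260) and (258,295) in the crop.

```bash
python3 -c "
from plant import *
print(job_done())"
```

```text
the job is handed in; nothing more can be done
None
```

The job is handed in: the last wrist image showed the grinding chamber on the collar's axis at its locked height, lugs in the notches, gripper clear; contact forces read low throughout and the arm stayed clear of the other things, though no verdict came back.

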